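# Unbar the bench block's stall

## Robot

A 6-joint arm with a two-finger parallel gripper is mounted at the origin on a cart in front of the work surface, level with it; the furniture and walls round the work are solid. World frame = base frame: x ahead of the robot, y to its left, z up, the work surface at z = 0. Lengths are in mm, angles in rad, forces in N, time in s.
With the tool pointing down it reaches from about 300 to 750 mm from the base axis. Payload 8.5 kg.
Tool frame: the origin (TCP) lies at the very end of the fingers, on their centre line; the grasp point (between the pads) lies 19 mm behind it; z points along the fingers, y is the line along which they close (so a half turn about z gives the same grasp; the last joint's range is limited). The gripper opens to 85 mm and grips with 20 to 120 N. Pads are 22 mm wide; open, the fingers measure 114 mm over their backs; the gripper's body (76 mm by 85 mm) begins 54 mm behind the grasp point. The pads swing forward as they close: fully open they stand 13 mm farther back than shut.
Start: joints at [0.944, 0.381, 1.297, -0, 1.464, -0.215], TCP at [220.132, 504.006, 231.322] pointing down, gripper open.
Joint ranges: [-3.11, 3.11], [-0.89, 2.33], [0.22, 2.48], [-1.42, 4.56], [0.17, 2.85], [-2.88, 2.88]. Speed limits (rad/s): [2.39, 2.39, 3.14, 3.14, 3.14, 3.14].

## Interface

Orientations are given as a unit quaternion [x, y, z, w].
In Python, from plant import get_state, imaging, order, boxes_of gives the robot as it stands.
- The arm moves only by the shell command python3 -m creep 'ROWS' [OPENING] [FORCE]. ROWS is JSON, a list of rows, each a list of 4 numbers: the shift along the tool's x, y, z in units of 0.25 m (1.0 is 0.25 m), then the turn about the tool's z in units of 180 degrees (1.0 is 180 degrees). A call has 1 to 10 rows; each row is the pose to reach, as a shift and turn from the pose commanded when the call began, along the tool's axes at that moment, turning the shorter way round; what a row does not reach only later rows make up. A row lasts 1/10 s, in which the tool goes at most 50 mm and 8.59 degrees, less where a joint would pass 70% of its speed; a pose out of reach is approached as far as the arm can. A call with a number of a shift or a turn outside -1 to 1 is refused whole. A call with a gripper value outside its range is refused whole. OPENING is the closure, from -1 (fully open) to 1 (shut), set as the call begins (- or left out, the last holds). The fingers move at their own pace and stop on an object; FORCE is the grip in N (left out, the last holds). Time passes only in rows, so rows that repeat a pose let the fingers close. It gives the time, the measured TCP pose, the force, the opening and the grip force at its end, in the units of the state.
- get_state(): the state, without advancing time (a new reading comes with each control period).
- imaging.snapshot(name): name is "side" or "top"; returns a dict with "image" (384x512x3 uint8, blue, green, red), "range_z" (384x512 float32, mm along the optical axis (not along the pixel's ray), 0 where there is no reading), "fx", "fy", "cx", "cy" (pixels), "k1" (the pictures are not rectified: a ray, as slopes to the right and down, at radius r is drawn at 1 + k1 r^2 times it, then the intrinsics apply), "extrinsics" (4x4, takes a point from camera to world coordinates). Camera axes: x right, y down, z forward; pixel columns grow to the right and rows downward; lengths in mm; the calibration is good to about 2 mm. A picture is of the moment at which its call begins.
- order.hand_in(): hands the job in; it is judged then, once.
Trained networks look in a picture, given as the dict that the camera call returned (one of the last four; its "shot" number tells which), for a name from the list of things; names that differ only in an ending like _2 or _b are one class to them, and where a whole thing is asked for, a point or a joint stands for the part that bears it (a point fixed in the world has none). Each returns a list of dicts, best first, with "confidence" (0 to 1); they miss things now and then, are a little off and sometimes report something else, mostly with a low value. They report only what shows in the picture. A call takes as long as a camera call.
- boxes_of(picture, query): "bbox" ([left, top, right, bottom] in pixels, round what is visible of it).
The state is a dict: "t": time; "qpos": joint angles; "joint_vel": joint speeds; "tau": joint torques, N m; "position": TCP position; "ee_rot": TCP orientation; "ft_force": force on the tool from outside, world axes, zero at the start; "ft_torque": the same for the moment, N m; "width": finger opening in mm; "grasp_force": force on a finger pad.
Only numpy, scipy, OpenCV 4.12 (cv2) and the standard library are available. Lean on these libraries where they do the work, as an engineer would, in place of code of your own. Each camera call takes 0.05 s, during which the arm holds its last target. There are 200 camera calls.

## Task

The steel block's low wooden stall is closed by a wooden gate bar dropped into two upright U brackets. Lift the bar straight up out of both brackets with both ends coming clear together, keep it level, and lay it gently, without dropping it, lengthways along the middle of the flat mottled ceramic plate in front of the stall. Leave the steel block lying where it is.

Things in the scene. Friction and masses are not known exactly. Their poses are not given: they have to be found in the camera images.
- gate_bar: Loose pale wooden gate bar, a straight box 20 mm thick (x) x 190 mm long (y) x 30 mm tall (z), a thin steel band round each end, about 0.12 kg. Origin at its centre. At the start it lies in the two brackets, z up, its centre 31 mm above the bench. Its thickness (x) is free to grip at mid-length.
- stall: Fixed plywood stall, 184 (y) x 155 (x) mm, floor 6 mm thick, back and side walls 42 mm high, open at the front (-x). Origin: on the bench under the gate line, midway between two dark steel U brackets at y = +-75 mm. Slots 26 mm wide in x, centred on x = 0, open above; prongs 5 mm thick. Slot floor 16 mm, prong tops 46 mm over the bench: the bar must rise over 30 mm. x to the back, z up.
- plate: Flat mottled ceramic plate, fixed on the bench in front of the stall: 145 mm long (its x) x 99 mm wide (its y) x 8 mm thick. Origin at the centre of its underside, on the bench; its top is 8 mm above that. (A bench lamp hangs over the bench behind all this, beyond world x = 0.6 m, from 0.4 m up: come to the work over the plate.)
- steel_block: Loose grey steel bench block 66 x 66 x 20 mm, 0.72 kg, on the stall's floor behind the bar: its near face 57 to 61 mm behind the bar's centre line, its top 26 mm above the bench. Origin at the centre of its underside. It stays where it is.

How it is judged:
By the outcome, as a careful person would: the job done as asked, in the order asked, and still so for the second after the job is handed in, with the robot touching nothing.
It also fails if it takes over 38 s, if anything falls off the work surface, if the arm or the gripper's body presses on something with over 40 N, if the wrist force passes 120 N, or if a joint passes its speed limit or range.

## Working session

There is one attempt and no reset: what is moved stays moved. The work goes in short steps, Python scripts to look and compute and a shell command to move; the robot and the scene stay as the last step left them, time stands still between calls to the robot, and variables do not carry over. Pictures are saved under pics/ and viewed, at most 10 in all, crops included, and the job is handed in when it is done.

```bash
ls; mkdir -p pics
cat > h.py <<'E'
import numpy as np, cv2
from plant import get_state, imaging, order, boxes_of
def rays(p,uv):
    uv=np.asarray(uv,float).reshape(-1,2)
    d=np.c_[(uv[:,0]-p['cx'])/p['fx'],(uv[:,1]-p['cy'])/p['fy']]
    u=d.copy()
    for _ in range(20): u=d/(1+p['k1']*(u**2).sum(1,keepdims=True))
    return np.c_[u,np.ones(len(u))]
def world_depth(p,uv):
    uv=np.asarray(uv).reshape(-1,2); r=rays(p,uv)
    z=p['range_z'][uv[:,1].astype(int),uv[:,0].astype(int)]
    E=np.array(p['extrinsics']); return (r*z[:,None])@E[:3,:3].T+E[:3,3]
def world_plane(p,uv,h):
    E=np.array(p['extrinsics']); d=rays(p,uv)@E[:3,:3].T; o=E[:3,3]
    return o+d*((h-o[2])/d[:,2:3])
def cloud(p):
    v,u=np.mgrid[0:384,0:512]; return world_depth(p,np.c_[u.ravel(),v.ravel()]).reshape(384,512,3)
E
python3 - <<'E'
from h import *
s=get_state(); print(s)
for n in ['top','side']:
    p=imaging.snapshot(n); cv2.imwrite(f'pics/{n}0.png',p['image'])
    np.save(f'pics/{n}0.npy',p,allow_pickle=True)
    print(n,np.round(p['extrinsics'],3).tolist(),p['fx'],p['k1'])
    for q in ['gate_bar','stall','plate','steel_block']:
        print(q,[(np.round(b['bbox']).tolist(),round(b['confidence'],2)) for b in boxes_of(p,q)[:3]])
E
```

```text
pics
{'t': 0.0, 'qpos': array([ 9.43745284e-01,  3.81180860e-01,  1.29829167e+00, -1.00228191e-05,
        1.46361937e+00, -2.15272817e-01]), 'joint_vel': array([-0.00117921,  0.00024756, -0.00163563, -0.00072885,  0.0009102 ,
       -0.00029421]), 'tau': array([ 1.65043624e-03, -4.48465919e+01, -2.31279355e+01, -1.10747437e-04,
        4.76078218e-03, -4.07852644e-05]), 'position': array([219.93493889, 503.77082605, 230.7094959 ]), 'ee_rot': array([ 2.04436989e-01,  9.78879439e-01, -6.86154045e-04, -3.01914999e-04]), 'ft_force': array([ 0.51446124, -0.45572125, -0.76563613]), 'ft_torque': array([-0.0170139 ,  0.01937508, -0.01619488]), 'grasp_force': 0.0, 'width': 85.42843733394031}
top [[0.011, -0.993, 0.114, 441.676], [-1.0, -0.011, -0.003, 254.627], [0.005, -0.114, -0.993, 880.871], [0.0, 0.0, 0.0, 1.0]] 478.57842467196576 -0.19361518944520037
gate_bar [([244.0, 174.0, 347.0, 195.0], 0.56)]
stall [([239.0, 105.0, 345.0, 198.0], 0.98)]
plate [([179.0, 228.0, 262.0, 295.0], 0.9)]
steel_block [([273.0, 114.0, 315.0, 156.0], 0.92)]
side [[-0.997, 0.032, -0.07, 592.97], [0.077, 0.394, -0.916, 1001.036], [-0.002, -0.918, -0.396, 386.882], [0.0, 0.0, 0.0, 1.0]] 491.3572452991634 -0.14887208422681816
gate_bar [([241.0, 157.0, 273.0, 218.0], 0.75)]
stall [([184.0, 162.0, 279.0, 228.0], 0.77)]
plate [([320.0, 209.0, 383.0, 261.0], 0.86)]
steel_block [([197.0, 184.0, 226.0, 206.0], 0.61)]
```

Run:
```python
from h import *
t=np.load('pics/top0.npy',allow_pickle=True).item(); s=np.load('pics/side0.npy',allow_pickle=True).item()
a=cv2.resize(t['image'][95:305,165:365],None,fx=2.8,fy=2.8,interpolation=cv2.INTER_CUBIC)
b=cv2.resize(s['image'][140:280,170:400],None,fx=3.4,fy=3.4,interpolation=cv2.INTER_CUBIC)
cv2.imwrite('pics/topc.png',a);cv2.imwrite('pics/sidec.png',b)
C=cloud(t); print('top depth rows z at cols');
for v in range(105,300,6): print(v,np.round(C[v,[200,220,240,250,270,295,320,340],2]).astype(int))
```

```text
top depth rows z at cols
105 [-1  1 -2 -1 -5 -3 -2 -3]
111 [-2 -2 -2 -2 -2 42 33 -2]
117 [ 2 -2 40 40 30 26  6 -2]
123 [-3 -1 40  1  3 23  8 -3]
129 [-1 -1 41  4  5 22  3 -4]
135 [-1 -1 38  7  5 24  4 42]
141 [-1 -1 42  6  4 28  5 41]
147 [ 0 -3 -2  4  6 24  7 38]
153 [ 1 -2 -1  5  4  3  5 43]
159 [-3 -2 -4  5  4  4  2 41]
165 [-1 -1 -5  4  2  7  6 38]
171 [-2 -2 -4  5  3  5  5  7]
177 [-3 -2  0 44  4 45 44 45]
183 [-3  0 -1 47 43 44 47 37]
189 [-2 -2  0 48 46 22  5  5]
195 [-3  0 -1  4  6  4  0  2]
201 [ 1 -3 -1 -3 -3 -3  1  0]
207 [-1 -2 -3 -1 -1  0 -4  1]
213 [-2 -2 -1  2 -1 -2 -3  0]
219 [ -3  -1   0  -2  -7   0   1 -21]
225 [  0  -2   1   2   0   0  -2 -57]
231 [  7  -2  -2   1  -3  -3  -1 -70]
237 [  5   4   6   1  -1   1 -21 -79]
243 [  8   4   9   4  -2   0 -53 -90]
249 [   6    5    8    8   -1   -1  -61 -102]
255 [   5    7    6    8   -3   -4  -70 -112]
261 [   5    6    9    6   -4   -2  -79 -113]
267 [   4    7    6    5    3   -2  -91 -119]
273 [   4    5    6    6    1    0  -96 -124]
279 [   4    6    6    7   -3  -21 -101 -130]
285 [  -1    5    6    6    2  -58 -107 -131]
291 [   1    0    6    5   -1  -60 -105 -132]
297 [  -3   -1   -4    2   -3  -62 -106 -128]
```

View pics/topc.png

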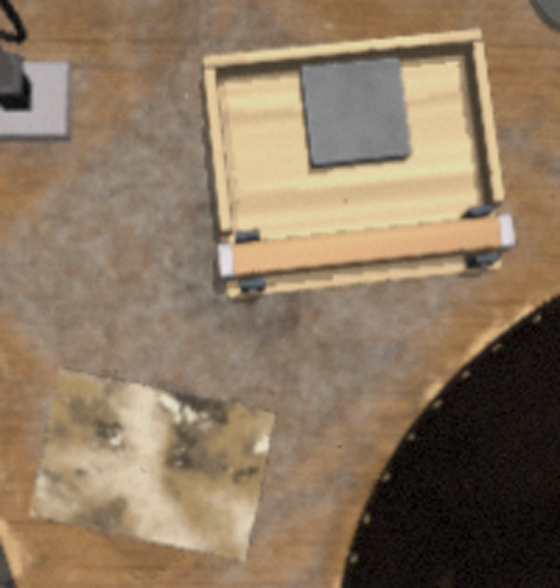

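View pics/sidec.png

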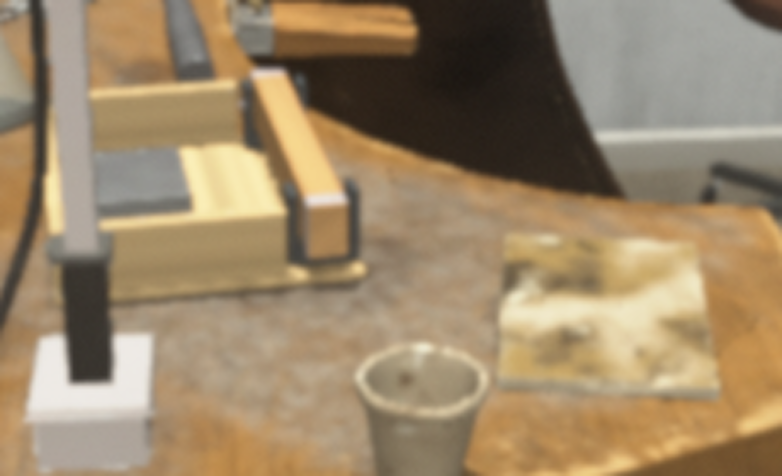

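The top crop shows the bar from crop (218,258) to (514,230) lying in both brackets. The plate corners are at (60,370), (274,410), (246,558) and (32,515), and the block is behind the bar. The side crop agrees: the bar's near end is at (327,200) and the plate is to the right.

```bash
cat > m.py <<'E'
from h import *
t=np.load('pics/top0.npy',allow_pickle=True).item(); s=np.load('pics/side0.npy',allow_pickle=True).item()
f=lambda P:np.array(P)/2.8+[165,95]-0.32
g=lambda P:np.array(P)/3.4+[170,140]-0.35
bt=world_plane(t,f([(218,245),(220,277),(514,244),(511,216)]),46)
print('bar top corners (top)',bt.round(1).tolist(), bt.mean(0).round(1))
bs=world_plane(s,g([(253,71),(284,69),(345,193),(304,208)]),46)
print('bar top corners (side)',bs.round(1).tolist(), bs.mean(0).round(1))
d=(bt[2]+bt[3]-bt[0]-bt[1])/2; print('len',np.linalg.norm(d),'yaw of bar y',np.degrees(np.arctan2(-d[1],-d[0])))
pt=world_plane(t,f([(60,370),(274,410),(246,558),(32,515)]),8)
print('plate top',pt.round(1).tolist(),pt.mean(0).round(1)); 
d=pt[1]+pt[2]-pt[0]-pt[3]; print('plate yaw',np.degrees(np.arctan2(d[1],d[0])),np.linalg.norm(d)/2)
ps=world_plane(s,g([(503,235),(696,243),(718,391),(499,383)]),8)
print('plate side',ps.round(1).tolist(),ps.mean(0).round(1))
d=ps[2]+ps[3]-ps[0]-ps[1]; print(np.degrees(np.arctan2(-d[1],-d[0])))
# triangulate
def tri(a,b):
    A=[];B=[]
    for p,uv in((t,a),(s,b)):
        E=np.array(p['extrinsics']);r=(rays(p,uv)@E[:3,:3].T)[0];r/=np.linalg.norm(r);M=np.eye(3)-np.outer(r,r);A.append(M);B.append(M@E[:3,3])
    return np.linalg.solve(sum(A),sum(B)).round(1)
print('tri bar',tri(f([219,261]),g([326,200])),tri(f([512,230]),g([268,70])))
for a,b in zip([(60,370),(274,410),(246,558),(32,515)],[(499,383),(503,235),(696,243),(718,391)]): print('tri plate',tri(f(a),g(b)))
C=cloud(t)
m=(abs(C[...,2]-46)<9); lab=np.zeros_like(m); lab[170:200,235:355]=1; m&=lab
P=C[m]; print('bar depth',np.median(P[:,2]),P.mean(0),m.sum())
# stall corners at z 42
print('stall back',world_plane(t,f([(203,58),(480,30)]),42).round(1))
print('brackets',world_plane(t,f([(248,235),(480,211),(251,284),(484,260)]),46).round(1))
print('post/lamp', world_depth(t,[(170,128),(185,130),(168,100)]).round(0))
E
python3 m.py
```

```text
bar top corners (top) [[549.0, 269.3, 46.0], [528.8, 267.8, 46.0], [551.9, 81.9, 46.0], [569.8, 83.6, 46.0]] [549.9 175.6  46. ]
bar top corners (side) [[572.2, 84.1, 46.0], [554.0, 82.2, 46.0], [532.5, 259.1, 46.0], [553.5, 274.8, 46.0]] [553.1 175.   46. ]
len 187.115574640201 yaw of bar y 96.72274856920674
plate top [[470.6, 372.1, 8.0], [446.4, 232.3, 8.0], [350.5, 249.4, 8.0], [376.0, 388.6, 8.0]] [410.9 310.6   8. ]
plate yaw -100.10134262043839 141.69280742442425
plate side [[448.6, 235.0, 8.0], [351.0, 252.8, 8.0], [380.9, 396.1, 8.0], [474.9, 380.5, 8.0]] [413.9 316.1   8. ]
-100.99391233343646
tri bar [540.7 268.3  46.5] [562.1  82.8  45.6]
tri plate [472.  372.5   2.9]
tri plate [447.2 232.1   6.4]
tri plate [350.2 249.5   6.3]
tri plate [377.  388.9   3.4]
bar depth 44.79988757934336 [550.5437805  178.94998813  44.59910159] 1365
stall back [[671.  280.7  42. ]
 [692.8 100.8  42. ]]
brackets [[555.6 250.5  46. ]
 [572.7 103.5  46. ]
 [524.6 248.3  46. ]
 [541.4 101.3  46. ]]
post/lamp [[635. 393.  91.]
 [645. 375.  34.]
 [656. 382. 184.]]
```

View pics/top0.png

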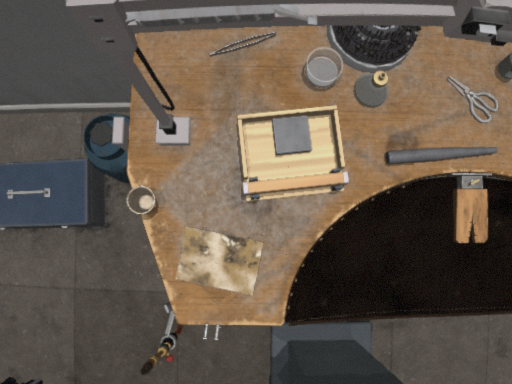

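View pics/side0.png

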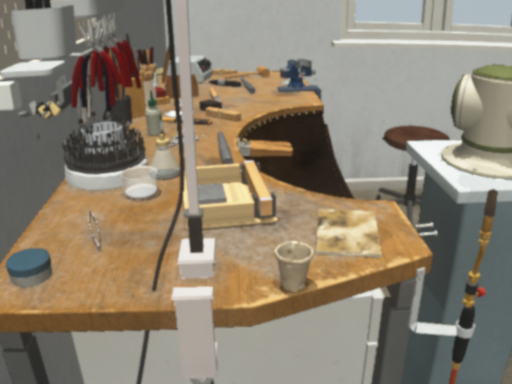

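Both views agree on the bar: centre about (551,176), top at 46 mm, lengthwise at 96.7°. For the plate they give a centre of about (411.5,311.5) and a long axis at 80°. I'll write a helper that works out moves in tool units.

```bash
cat > go.py <<'E'
import sys; from h import *
from scipy.spatial.transform import Rotation as R
# target x y z, tool-y heading deg (mod 180)
x,y,z,a=map(float,sys.argv[1:5]); s=get_state(); r=R.from_quat(s['ee_rot'])
d=r.inv().apply(np.array([x,y,z])-s['position'])/250
ty=r.as_matrix()[:,1]; h=np.degrees(np.arctan2(ty[1],ty[0])); t=(h-a+90)%180-90
print('t',round(s['t'],2),'pos',s['position'].round(1),'y-head',round(h,2),'tilt',r.as_matrix()[:,2].round(4),'q',s['qpos'].round(2),'F',s['ft_force'].round(1),'w',round(s['width'],1),'g',round(s['grasp_force'],1))
print('shift',d.round(4),'turn',round(t/180,4))
E
python3 go.py 420 300 220 6.7; python3 go.py 551 176 120 6.7
```

```text
t 0.5 pos [220.1 504.  231.3] y-head 66.41 tilt [-0. -0. -1.] q [ 0.94  0.38  1.3   0.    1.46 -0.22] F [ 0.  -0.2 -0. ] w 85.6 g 0.0
shift [-1.0593 -0.4278  0.0452] turn 0.3317
t 0.5 pos [220.1 504.  231.3] y-head 66.41 tilt [-0. -0. -1.] q [ 0.94  0.38  1.3   0.    1.46 -0.22] F [ 0.  -0.2 -0. ] w 85.6 g 0.0
shift [-1.738  -0.6726  0.4452] turn 0.3317
```

```bash
python3 -m creep '[[-0.1,-0.04,0,0.03],[-0.25,-0.1,0,0.07],[-0.4,-0.16,0,0.115],[-0.55,-0.22,0,0.16],[-0.7,-0.28,0,0.205],[-0.85,-0.34,0,0.25],[-0.95,-0.38,0,0.295],[-0.98,-0.4,0,0.33],[-0.98,-0.4,0,0.332]]' -0.2 40; python3 go.py 551 176 120 6.7
```

```text
t: 1.4
position: [405.4, 313.3, 231.2]
ee_rot: [0.666, 0.746, -0.0, 0.0]
ft_force: [-0.3, -0.1, 0.2]
width: 51.1
grasp_force: 0.0
t 1.4 pos [405.4 313.3 231.2] y-head 6.45 tilt [-1.e-04 -2.e-04 -1.e+00] q [ 0.43  0.31  1.4  -0.    1.43  0.31] F [-0.3 -0.1  0.2] w 51.1 g 0.0
shift [-0.6112  0.517   0.4451] turn -0.0014
```

```bash
python3 -m creep '[[-0.1,0.08,0.05,0],[-0.24,0.2,0.15,0],[-0.38,0.32,0.25,0],[-0.5,0.42,0.35,0],[-0.59,0.5,0.42,-0.001],[-0.611,0.517,0.445,-0.001],[-0.611,0.517,0.445,-0.001],[-0.611,0.517,0.445,-0.001]]'; python3 go.py 551 176 60 6.7
python3 - <<'E'
from h import *
t=imaging.snapshot('top');s=imaging.snapshot('side')
a=cv2.resize(t['image'][95:235,205:365],None,fx=2.5,fy=2.5,interpolation=cv2.INTER_CUBIC)
b=cv2.resize(s['image'][80:235,170:330],None,fx=2.5,fy=2.5,interpolation=cv2.INTER_CUBIC)
H=max(a.shape[0],b.shape[0]);a=cv2.copyMakeBorder(a,0,H-a.shape[0],0,0,0);b=cv2.copyMakeBorder(b,0,H-b.shape[0],0,0,0)
cv2.imwrite('pics/above.png',np.hstack([a,b])[:, :800])
E
```

```text
t: 2.2
position: [550.1, 178.8, 120.8]
ee_rot: [0.663, 0.749, 0.0, 0.0]
ft_force: [-0.0, 0.2, 0.7]
width: 51.3
grasp_force: 0.0
t 2.2 pos [550.1 178.8 120.8] y-head 6.96 tilt [ 5.e-04  4.e-04 -1.e+00] q [ 0.11  0.53  1.39  0.    1.23 -0.01] F [-0.   0.2  0.7] w 51.3 g 0.0
shift [-0.0117  0.0022  0.2433] turn 0.0014
```

View pics/above.png

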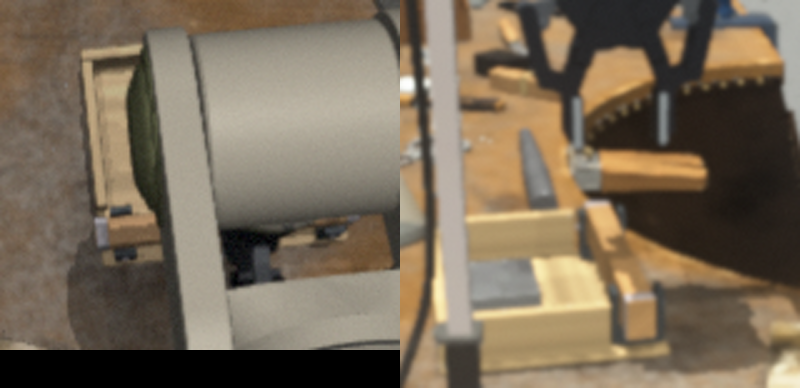

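The side view shows the fingers straddling the bar's mid-length, with their midpoint at about (618,140) above the bar middle at (618,255). I'll go down now.

```bash
python3 -m creep '[[-0.012,0.002,0.06,0.001],[-0.012,0.002,0.15,0.001],[-0.012,0.002,0.22,0.001],[-0.012,0.002,0.24,0.001],[-0.012,0.002,0.24,0.001],[-0.012,0.002,0.24,0.001]]'; python3 go.py 551 176 19 6.7
```

```text
t: 2.9
position: [551.9, 175.1, 61.3]
ee_rot: [0.665, 0.747, 0.001, 0.001]
ft_force: [-0.0, -0.3, -0.2]
width: 51.1
grasp_force: 0.0
t 2.9 pos [551.9 175.1  61.3] y-head 6.69 tilt [ 2.e-03  2.e-04 -1.e+00] q [ 0.1   0.6   1.45  0.    1.09 -0.01] F [-0.  -0.3 -0.2] w 51.1 g 0.0
shift [ 0.0042 -0.0036  0.1692] turn -0.0001
```

```bash
python3 -m creep '[[0.002,-0.002,0.05,0],[0.002,-0.002,0.1,0],[0.002,-0.002,0.14,0],[0.002,-0.002,0.16,0],[0.002,-0.002,0.168,0],[0.002,-0.002,0.168,0],[0.002,-0.002,0.168,0]]'; python3 go.py 551 176 19 6.7
```

```text
t: 3.6
position: [551.2, 175.1, 18.4]
ee_rot: [0.665, 0.747, 0.0, 0.0]
ft_force: [-0.4, 0.8, 0.9]
width: 51.2
grasp_force: 0.0
t 3.6 pos [551.2 175.1  18.4] y-head 6.64 tilt [ 6.e-04  1.e-04 -1.e+00] q [ 0.1   0.66  1.49 -0.    0.99 -0.01] F [-0.4  0.8  0.9] w 51.2 g 0.0
shift [ 0.0038 -0.0004 -0.0025] turn -0.0003
```

```bash
python3 -m creep '[[0,0,0,0],[0,0,0,0],[0,0,0,0],[0,0,0,0],[0,0,0,0],[0,0,0,0],[0,0,0,0],[0,0,0,0]]' 1 40; python3 go.py 551 176 19 6.7
```

```text
t: 4.4
position: [551.2, 175.1, 18.5]
ee_rot: [0.665, 0.747, 0.0, 0.0]
ft_force: [-0.7, 0.0, 5.3]
width: 19.6
grasp_force: 40.0
t 4.4 pos [551.2 175.1  18.5] y-head 6.65 tilt [ 7.e-04  1.e-04 -1.e+00] q [ 0.1   0.66  1.49 -0.    0.99 -0.01] F [-0.7  0.   5.3] w 19.6 g 40.0
shift [ 0.0037 -0.0003 -0.0021] turn -0.0003
```

Gripped at 19.6 mm opening. I'll lift straight up, slowly.

```bash
python3 -m creep '[[0,0,-0.01,0],[0,0,-0.025,0],[0,0,-0.045,0],[0,0,-0.07,0],[0,0,-0.1,0],[0,0,-0.14,0],[0,0,-0.18,0],[0,0,-0.21,0],[0,0,-0.22,0],[0,0,-0.22,0]]'; python3 go.py 551 176 120 6.7
python3 - <<'E'
from h import *
s=imaging.snapshot('side');print(get_state()['ft_torque'])
cv2.imwrite('pics/lift.png',cv2.resize(s['image'][80:235,170:330],None,fx=3.5,fy=3.5,interpolation=cv2.INTER_CUBIC))
E
```

```text
t: 5.4
position: [551.1, 175.1, 73.5]
ee_rot: [0.665, 0.747, 0.0, 0.0]
ft_force: [0.4, 0.1, -1.9]
width: 19.3
grasp_force: 39.3
t 5.4 pos [551.1 175.1  73.5] y-head 6.65 tilt [ 7.e-04  1.e-04 -1.e+00] q [ 0.1   0.58  1.44 -0.    1.11 -0.01] F [ 0.4  0.1 -1.9] w 19.3 g 39.3
shift [ 3.70e-03  1.00e-04 -1.86e-01] turn -0.0003
[-0.03449941  0.01934441 -0.04091308]
```

View pics/lift.png

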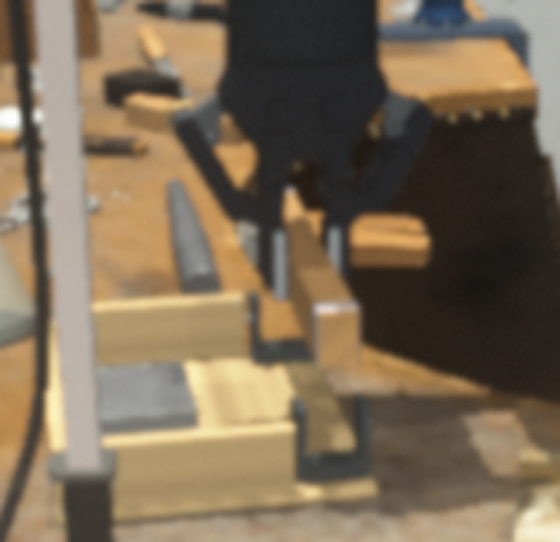

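The bar is clear of both brackets: its near end is at crop (336,303), above the prong tops at y≈400. The block hasn't moved. I'll check that the bar is level.

```bash
python3 - <<'E'
from h import *
s=np.load('pics/side0.npy',allow_pickle=True).item();E=np.array(s['extrinsics'])
for uv,xy in(((336,305),(540.3,269.5)),((290,189),(562.5,81))):
    r=(rays(s,np.array(uv)/3.5+[170,80]-.35)@E[:3,:3].T)[0]; o=E[:3,3]; k=(xy[1]-o[1])/r[1]; print((o+k*r).round(1))
E
python3 go.py 411.5 311.5 90 -10; python3 go.py 411.5 311.5 10.5 -10
```

```text
[542.1 269.5 103.2]
[554.5  81.  100.4]
t 5.45 pos [550.9 175.   73. ] y-head 6.64 tilt [-1.e-04 -0.e+00 -1.e+00] q [ 0.1   0.59  1.44  0.    1.11 -0.01] F [-0.7 -0.4 -1.4] w 19.2 g 39.3
shift [ 0.6067 -0.4906 -0.0678] turn 0.0925
t 5.45 pos [550.9 175.   73. ] y-head 6.64 tilt [-1.e-04 -0.e+00 -1.e+00] q [ 0.1   0.59  1.44  0.    1.11 -0.01] F [-0.7 -0.4 -1.4] w 19.2 g 39.3
shift [ 0.6067 -0.4906  0.2502] turn 0.0925
```

The bar is level within measurement error, so I'll carry it over the plate, rising first.

```bash
python3 -m creep '[[0,0,-0.04,0],[0.06,-0.05,-0.068,0.005],[0.16,-0.13,-0.068,0.02],[0.27,-0.22,-0.068,0.04],[0.38,-0.31,-0.068,0.06],[0.48,-0.39,-0.068,0.08],[0.56,-0.45,-0.068,0.09],[0.6,-0.485,-0.068,0.0925],[0.607,-0.491,-0.068,0.0925],[0.607,-0.491,-0.068,0.0925]]'; python3 -m creep '[[0,0,0,0],[0,0,0,0]]'; python3 go.py 411.5 311.5 20 -10
python3 - <<'E'
from h import *
t=imaging.snapshot('top');s=imaging.snapshot('side')
a=cv2.resize(t['image'][190:310,140:300],None,fx=2.5,fy=2.5,interpolation=cv2.INTER_CUBIC)
b=cv2.resize(s['image'][140:290,270:430],None,fx=2.5,fy=2.5,interpolation=cv2.INTER_CUBIC)
a=cv2.copyMakeBorder(a,0,b.shape[0]-a.shape[0],0,0,0)
cv2.imwrite('pics/over.png',np.hstack([a,b]))
E
```

```text
t: 6.45
position: [411.7, 311.6, 90.3]
ee_rot: [0.766, 0.643, 0.0, 0.0]
ft_force: [0.7, 0.7, -1.1]
width: 19.4
grasp_force: 39.2
t: 6.65
position: [412.2, 311.1, 90.1]
ee_rot: [0.766, 0.642, 0.0, 0.0]
ft_force: [-0.3, -0.2, -0.9]
width: 19.2
grasp_force: 39.2
t 6.65 pos [412.2 311.1  90.1] y-head -10.06 tilt [ 2.e-04 -0.e+00 -1.e+00] q [ 0.42  0.48  1.6  -0.    1.06  0.59] F [-0.3 -0.2 -0.9] w 19.2 g 39.2
shift [ 0.0012 -0.0029  0.2804] turn -0.0003
```

View pics/over.png

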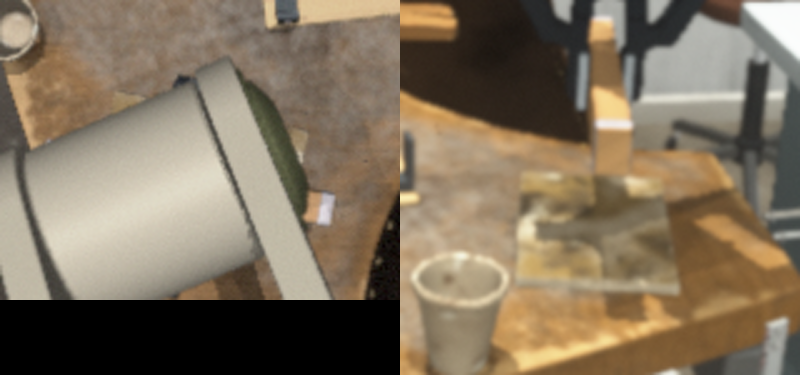

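The bar is level over the plate's middle in the side view, with its near end at (613,125) above the plate centre column at about 600. Next I'll lower it.

```bash
python3 -m creep '[[0,0,0.04,0],[0,0,0.1,0],[0,0,0.16,0],[0,0,0.22,0],[0,0,0.26,0],[0,0,0.285,0],[0,0,0.295,0],[0,0,0.3,0],[0,0,0.3,0],[0,0,0.3,0]]'; python3 go.py 411.5 311.5 10.5 -10
```

```text
t: 7.75
position: [411.7, 311.7, 15.5]
ee_rot: [0.766, 0.643, 0.0, 0.0]
ft_force: [0.2, 0.1, -0.7]
width: 19.4
grasp_force: 39.2
t 7.75 pos [411.7 311.7  15.5] y-head -10.0 tilt [ 8.e-04  4.e-04 -1.e+00] q [0.42 0.59 1.67 0.   0.88 0.59] F [ 0.2  0.1 -0.7] w 19.4 g 39.2
shift [-0.0009 -0.0008  0.0199] turn -0.0
```

```bash
python3 -m creep '[[0,0,0.004,0],[0,0,0.008,0],[0,0,0.012,0],[0,0,0.015,0],[0,0,0.016,0],[0,0,0.016,0],[0,0,0.016,0]]'; python3 go.py 411.5 311.5 10.5 -10
```

```text
t: 8.45
position: [411.5, 311.6, 11.1]
ee_rot: [0.766, 0.643, 0.0, -0.0]
ft_force: [0.1, 1.5, -0.9]
width: 19.6
grasp_force: 39.2
t 8.45 pos [411.5 311.6  11.1] y-head -10.01 tilt [ 0.  0. -1.] q [0.42 0.6  1.68 0.   0.87 0.59] F [ 0.1  1.5 -0.9] w 19.6 g 39.2
shift [-0.0004 -0.      0.0023] turn -0.0
```

```bash
python3 -m creep '[[0,0,0.001,0],[0,0,0.002,0],[0,0,0.003,0],[0,0,0.003,0],[0,0,0.003,0],[0,0,0.003,0]]'; python3 go.py 411.5 311.5 10.5 -10
```

```text
t: 9.05
position: [411.5, 311.6, 10.3]
ee_rot: [0.766, 0.643, -0.0, 0.0]
ft_force: [-0.5, -0.2, -1.7]
width: 19.2
grasp_force: 39.2
t 9.05 pos [411.5 311.6  10.3] y-head -10.0 tilt [ 0. -0. -1.] q [ 0.42  0.6   1.68 -0.    0.86  0.59] F [-0.5 -0.2 -1.7] w 19.2 g 39.2
shift [-0.0003  0.0001 -0.0007] turn -0.0
```

```bash
python3 -m creep '[[0,0,0.002,0],[0,0,0.002,0],[0,0,0.003,0],[0,0,0.003,0],[0,0,0.003,0]]'; python3 go.py 411.5 311.5 10.5 -10
```

```text
t: 9.55
position: [411.5, 311.6, 10.0]
ee_rot: [0.766, 0.643, 0.0, 0.0]
ft_force: [-2.1, -0.8, 4.6]
width: 18.9
grasp_force: 40.2
t 9.55 pos [411.5 311.6  10. ] y-head -10.0 tilt [ 4.e-04  1.e-04 -1.e+00] q [ 0.42  0.6   1.68 -0.    0.86  0.59] F [-2.1 -0.8  4.6] w 18.9 g 40.2
shift [-0.0005 -0.0001 -0.002 ] turn -0.0
```

That's contact at about 5 N, so I'll release to a moderate opening, then withdraw.

```bash
python3 -m creep '[[0,0,0,0],[0,0,0,0],[0,0,0,0],[0,0,0,0],[0,0,0,0]]' -0.1 20; python3 go.py 411.5 311.5 100 -10
python3 -m creep '[[0,0,-0.02,0],[0,0,-0.06,0],[0,0,-0.15,0],[0,0,-0.3,0],[0,0,-0.5,0],[0,0,-0.65,0],[0,0,-0.7,0],[0,0,-0.7,0],[0,0,-0.7,0]]'
python3 go.py 250 450 200 -10
```

```text
t: 10.05
position: [411.5, 311.6, 9.5]
ee_rot: [0.766, 0.643, -0.0, 0.0]
ft_force: [0.2, -1.2, -0.9]
width: 46.5
grasp_force: 0.0
t 10.05 pos [411.5 311.6   9.5] y-head -10.0 tilt [-0. -0. -1.] q [ 0.42  0.6   1.68 -0.    0.86  0.59] F [ 0.2 -1.2 -0.9] w 46.5 g 0.0
shift [-3.000e-04 -0.000e+00 -3.619e-01] turn -0.0
t: 10.95
position: [411.1, 311.4, 184.3]
ee_rot: [0.766, 0.643, -0.0, -0.0]
ft_force: [-1.2, -0.5, 0.0]
width: 46.8
grasp_force: 0.0
t 10.95 pos [411.1 311.4 184.3] y-head -10.0 tilt [-4.e-04 -2.e-04 -1.e+00] q [ 0.42  0.36  1.47 -0.    1.31  0.59] F [-1.2 -0.5  0. ] w 46.8 g 0.0
shift [ 0.4341 -0.7309 -0.0625] turn -0.0
```

```bash
python3 -m creep '[[0.05,-0.08,-0.1,0],[0.14,-0.2,-0.15,0],[0.22,-0.32,-0.2,0],[0.3,-0.44,-0.2,0],[0.38,-0.56,-0.2,0],[0.43,-0.68,-0.2,0],[0.43,-0.73,-0.2,0],[0.43,-0.73,-0.2,0],[0.43,-0.73,-0.2,0]]'; python3 -m creep '[[0,0,0,0],[0,0,0,0]]'
python3 - <<'E'
from h import *
t=imaging.snapshot('top');s=imaging.snapshot('side')
a=cv2.resize(t['image'][95:305,145:365],None,fx=1.8,fy=1.8,interpolation=cv2.INTER_CUBIC)
b=cv2.resize(s['image'][140:280,170:400],None,fx=1.7,fy=1.7,interpolation=cv2.INTER_CUBIC)
b=cv2.copyMakeBorder(b,0,a.shape[0]-b.shape[0],0,0,0)
cv2.imwrite('pics/end.png',np.hstack([a,b])); np.save('pics/top1.npy',t,allow_pickle=True)
for q in ['gate_bar','plate','steel_block']: print(q,[np.round(x['bbox']).tolist() for x in boxes_of(t,q)[:1]])
print(get_state()['t'],get_state()['position'])
E
```

```text
t: 11.85
position: [251.0, 448.6, 234.1]
ee_rot: [0.766, 0.643, -0.0, 0.0]
ft_force: [-0.1, -0.0, -0.1]
width: 46.8
grasp_force: 0.0
t: 12.05
position: [251.4, 448.7, 234.4]
ee_rot: [0.767, 0.642, -0.0, 0.0]
ft_force: [-0.1, -0.7, 1.2]
width: 46.8
grasp_force: 0.0
gate_bar [[166.0, 248.0, 269.0, 275.0]]
plate [[168.0, 245.0, 269.0, 277.0]]
steel_block [[275.0, 115.0, 314.0, 156.0]]
12.3 [250.73299334 449.0150226  234.56800785]
```

View pics/end.png

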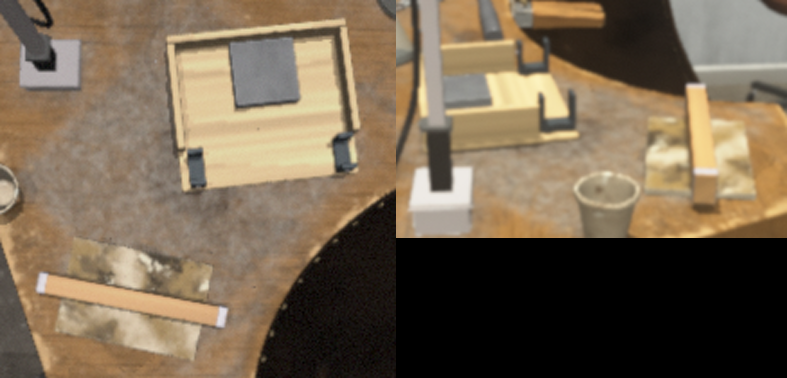

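The bar rests upright along the plate's middle, from crop (38,282) to (225,317), and the block is still in place. One numeric check before handing in.

Run:
```python
from h import *
t=np.load('pics/top1.npy',allow_pickle=True).item()
f=lambda P:np.array(P)/1.8+[145,95]-0.22
b=world_plane(t,f([(40,273),(37,291),(227,308),(222,326)]),38); d=b[0]+b[1]-b[2]-b[3]
p=world_plane(t,f([(75,238),(212,265),(194,360),(55,332)]),8); e=p[0]+p[3]-p[1]-p[2]
C=cloud(t); 
print(b.mean(0),np.degrees(np.arctan2(d[1],d[0])),p.mean(0),np.degrees(np.arctan2(e[1],e[0])))
for k in(.1,.3,.5,.7,.9):
    q=f(np.array([38.5,282])*(1-k)+np.array([224.5,317])*k).astype(int); print(np.median(C[q[1]-1:q[1]+2,q[0]-2:q[0]+3,2]))
```

```text
[409.90128564 311.45945222  38.        ] 80.23030414732497 [409.72207038 310.75489986   8.        ] 79.60726898858624
36.42325945488221
35.36435455708511
37.136396649537346
36.72316523209656
36.25263760550911
```

Centred within 1 mm, aligned within 1° and level.

```bash
python3 -c "
from plant import order; print(order.hand_in())"
```

```text
the job is handed in; nothing more can be done
None
```

The job is handed in: the gate bar was lifted level out of both brackets and laid along the middle of the plate (within about 1 mm and 1°), and the steel block was left where it was.

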